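# Sweep counted caps into the counting tray's trough and shut it

### The job

The four black caps on the counting tray are counted for the next set of jars; the white one got in by mistake. Sweep the black caps across the deck into the trough with your fingertips, leaving the white cap on the deck, and then push the trough's cover fully shut. Only push: do not pinch or pick up any cap, and leave the other things on the bench alone.

Things in the scene. Friction and masses are not known exactly. Their poses are not given: they have to be found in the camera images.
- tray: Grey-green counting tray, firmly fixed on the bench, 220 mm long (x) by 200 mm wide (y). Origin: on the bench under its middle; z up. The flat deck, 42 mm above the bench, covers x -105 to 105, y -37 to 95. A rim 5 mm thick and 9 mm above the deck runs along its +y side and both x ends; none at y = -37, where the deck drops straight into the trough.
- deck_edge (a point): Middle of the deck's open edge over the trough: tray frame (0, -37, 42) mm. The edge runs along the tray's x.
- trough (a point): Middle of the trough's floor: tray frame (0, -66, 5) mm. The trough is 37 mm deep and spans y -37 to -95, x -110 to 105; its outer wall is 5 mm thick. Its -x end slopes up and out by 24 mm as a pouring spout that the cover does not reach.
- cover (a joint): Hinge of the trough's clear grey cover, rad: 0 = shut, flat over the trough with its free edge on the deck's edge; 1.57 = upright; up to 1.95 = leaning outward, away from the deck. Starts open. Stiff (0.03 N m): it stays at any angle and about 1 N near the free edge moves it. A plate 3 mm thick, 206 mm long, 66 mm wide; a 50 mm long tab in the middle reaches 73 mm from the hinge.
- cover_hinge (a point): Middle of the cover's hinge axis (parallel to the tray's x axis): tray frame (0, -99.5, 43.5) mm.
- cover_edge (a point): Middle of the cover's free edge, 66 mm from the hinge axis; moves with the cover.
- black_cap_1: Centre of black screw cap 1 of 4: a flat ribbed disc 28 mm across, 13 mm high, 11 to 17 g, lying on the tray's deck. The five caps lie apart, in any order along the tray's x: neighbours about 40 mm and at least 34 mm apart in x, all at least 50 mm (centre) from the rim at y = 95 mm.
- black_cap_2: Centre of black screw cap 2 of 4: a flat ribbed disc 28 mm across, 13 mm high, 11 to 17 g, lying on the tray's deck. The five caps lie apart, in any order along the tray's x: neighbours about 40 mm and at least 34 mm apart in x, all at least 50 mm (centre) from the rim at y = 95 mm.
- black_cap_3: Centre of black screw cap 3 of 4: a flat ribbed disc 28 mm across, 13 mm high, 11 to 17 g, lying on the tray's deck. The five caps lie apart, in any order along the tray's x: neighbours about 40 mm and at least 34 mm apart in x, all at least 50 mm (centre) from the rim at y = 95 mm.
- black_cap_4: Centre of black screw cap 4 of 4: a flat ribbed disc 28 mm across, 13 mm high, 11 to 17 g, lying on the tray's deck. The five caps lie apart, in any order along the tray's x: neighbours about 40 mm and at least 34 mm apart in x, all at least 50 mm (centre) from the rim at y = 95 mm.
- white_cap: Centre of the one white screw cap, of the same size and weight, lying on the deck among the black ones.
- porcelain_bowl: White porcelain bowl standing upside down, 102 mm across, 54 mm high, to the right of the tray. Origin: centre of its underside. To be left alone.
- masking_tape: Roll of masking tape lying flat, 98 mm across, 25 mm high, behind the tray's right part. Origin: centre of its underside. To be left alone.
- dropper_bottle: Small brown dropper bottle with black top, 33 mm across, 79 mm high, standing behind the tray's left part. Origin: centre of its underside. To be left alone.
- marker: Red-and-white marker with black ends, 139x17x19 mm, lying in front, left of the tray. Origin: centre of its underside. To be left alone.
There are look-alikes about, which are no part of the job. Leave any red or yellow look-alike of the black_cap_1 alone.

How it is judged:
By the outcome, as a careful person would: the job done as asked, in the order asked, and still so for the second after the job is handed in, with the robot touching nothing.
It also fails if it takes over 51 s, if anything falls off the work surface, if the arm or the gripper's body presses on something with over 40 N, if the wrist force passes 120 N, or if a joint passes its speed limit or range.

### The arm

A 6-joint arm with a two-finger parallel gripper is mounted at the origin on a cart in front of the work surface, level with it; the furniture and walls round the work are solid. World frame = base frame: x ahead of the robot, y to its left, z up, the work surface at z = 0. Lengths are in m, angles in rad, forces in N, time in s.
With the tool pointing down it reaches from about 0.325 to 0.875 m from the base axis. Payload 4.4 kg.
Tool frame: the origin (TCP) lies between the finger pads; the fingertips stand 25 mm ahead of it and the grasp point (between the pads) lies 6 mm ahead of it; z points along the fingers, y is the direction in which the jaws open and shut (so a half turn about z gives the same grasp; the last joint's range is limited). The gripper opens to 85 mm and grips with 20 to 120 N. Pads are 22 mm wide; open, the fingers measure 114 mm over their backs; the gripper's body (76 mm by 85 mm) begins 54 mm behind the grasp point. The pads swing forward as they close: fully open they stand 13 mm farther back than shut.
Start: joints at [-0.15, 0.207, 1.542, -0, 1.393, -0.15], TCP at [0.575, -0, 0.256] pointing down, gripper open.
Joint ranges: [-2.73, 2.73], [-0.86, 2.22], [0.23, 2.46], [-1.11, 4.25], [0.08, 2.63], [-2.82, 2.82]. Speed limits (rad/s): [2.79, 2.79, 3.14, 3.14, 3.14, 3.14].

### API

Orientations are given as a unit quaternion [w, x, y, z].
In Python, from bench import ctrl, set_gripper, planner, status, imaging gives the robot as it stands. Calls block until the motion is done:
- ctrl.movep(position, orientation): joint-space move of the TCP to a pose.
- ctrl.move_straight(position, attitude=None, max_speed=0.15): straight line of the TCP; attitude=None keeps the orientation; max_speed is the mean speed in m/s.
- ctrl.move_j(angles): joint-space move.
- set_gripper(opening, force=None): finger opening in m; force is the grip in N (None keeps the last); returns when the fingers have stopped.
- ctrl.dwell(seconds).
- planner.inverse_kinematics(position, orientation): joint angles nearest the present ones, or None.
- status.get_state(): the state.
- imaging.capture(name): name is "scene" or "side" or "wrist"; returns a dict with "image" (384x512x3 uint8, red, green, blue), "range_z" (384x512 float32, m along the optical axis (not along the pixel's ray), 0 where there is no reading), "fx", "fy", "cx", "cy" (pixels), "xyz" and "rotation" of the camera in the world. Camera axes: x right, y down, z forward; pixel columns grow to the right and rows downward; lengths in m; the calibration is good to about 2 mm. A picture is of the moment at which its call begins.
A pose or a line that the arm cannot do raises ctrl.MotionError and nothing moves.
- ctrl.close_job(): hands the job in, once; it reports no verdict.
The state is a dict: "t": time; "qpos": joint angles; "dq": joint speeds; "joint_torque": joint torques, N m; "position": TCP position; "eef_rot": TCP orientation; "contact_force": force on the tool from outside, world axes, zero at the start; "ft_torque": the same for the moment, N m; "gripper_width": finger opening in m.
Only numpy, scipy, OpenCV 4.12 (cv2) and the standard library are available. Lean on these libraries where they do the work, as an engineer would, in place of code of your own. Each camera call takes 0.05 s, during which the arm holds its last target.

## Working session

There is one attempt and no reset: what is moved stays moved. The work goes in short steps, each a Python script; the robot and the scene stay as the last script left them, time stands still between calls to the robot, and variables do not carry over. Pictures are saved under pics/ and viewed, and the job is handed in when it is done.

```bash
mkdir -p pics; cat > h.py <<'E'
import numpy as np, cv2
from bench import ctrl,set_gripper,planner,status,imaging
def snap(n,f):
    d=imaging.capture(n); cv2.imwrite(f'pics/{f}.png',d['image'][:,:,::-1]); 
    np.savez(f'pics/{f}.npz',**{k:np.array(v) for k,v in d.items()}); return d
def load(f): return dict(np.load(f'pics/{f}.npz'))
def px(d,u,v):
    z=d['range_z'][int(round(v)),int(round(u))]; return d['rotation']@np.array([(u-d['cx'])/d['fx']*z,(v-d['cy'])/d['fy']*z,z])+d['xyz']
def ray(d,u,v,h):
    r=d['rotation']@np.array([(u-d['cx'])/d['fx'],(v-d['cy'])/d['fy'],1]); return d['xyz']+r*(h-d['xyz'][2])/r[2]
E
python3 - <<'E'
from h import *
for n in ['scene','side','wrist']:
    d=snap(n,n+'0'); print(n,d['xyz'],d['rotation'].round(3).tolist(),d['fx'],d['rotation'].shape)
s=status.get_state(); print(s)
E
```

```text
scene [-0.09791073 -0.60131398  0.50094867] [-0.494, 0.777, -0.331, 0.205] 371.6897597114057 (4,)
side [0.31949677 0.82851099 0.6936878 ] [0.066, -0.144, 0.88, -0.447] 467.8112545274159 (4,)
wrist [0.57399415 0.0671154  0.37434601] [0.133, 0.991, 0.0, -0.001] 314.40047958052406 (4,)
{'t': 0.15, 'qpos': array([-1.50500176e-01,  2.07282199e-01,  1.54264733e+00,  3.02972669e-05,
        1.39350537e+00, -1.50520103e-01]), 'dq': array([ 0.00129157, -0.00237909, -0.0059164 , -0.00039884,  0.00112803,
        0.00013813]), 'joint_torque': array([ 5.23460058e-04, -3.83512866e+01, -2.92037880e+01, -1.78299792e-04,
        6.64118095e-03, -5.65601522e-05]), 'position': array([5.74448197e-01, 8.10404958e-05, 2.55349351e-01]), 'eef_rot': array([-7.50473981e-04,  7.07101335e-01,  7.07111628e-01, -5.34303263e-04]), 'contact_force': array([-0.20974932, -0.80581769, -0.06006331]), 'ft_torque': array([-0.04153511, -0.01698259,  0.00842271]), 'gripper_width': 0.08563527624010853}
```

```bash
cat >> h.py <<'E'
from scipy.spatial.transform import Rotation as R
def q2(q): q=np.asarray(q); return R.from_quat([q[1],q[2],q[3],q[0]]).as_matrix()
def rot(d): return q2(d['rotation'])
def px(d,u,v):
    z=d['range_z'][int(round(v)),int(round(u))]; return rot(d)@np.array([(u-d['cx'])/d['fx']*z,(v-d['cy'])/d['fy']*z,z])+d['xyz']
def ray(d,u,v,h):
    r=rot(d)@np.array([(u-d['cx'])/d['fx'],(v-d['cy'])/d['fy'],1]); return d['xyz']+r*(h-d['xyz'][2])/r[2]
def proj(d,P):
    c=(np.asarray(P)-d['xyz'])@rot(d); return np.stack([c[...,0]/c[...,2]*d['fx']+d['cx'],c[...,1]/c[...,2]*d['fy']+d['cy']],-1)
E
```

```text
(no output)
```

View pics/scene0.png

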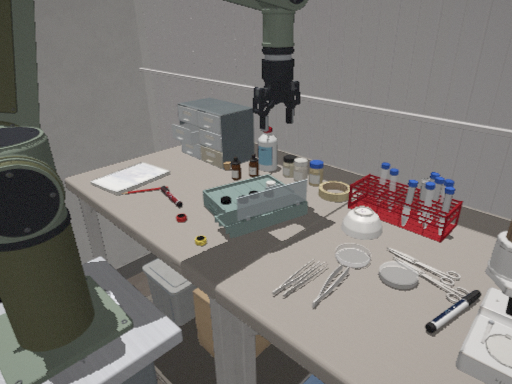

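View pics/side0.png

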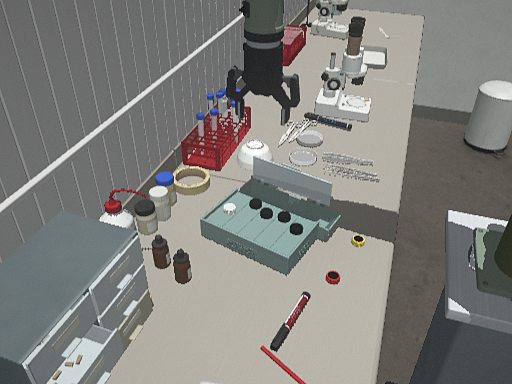

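View pics/wrist0.png

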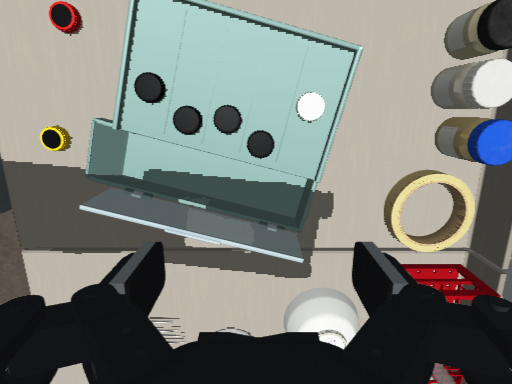

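```bash
python3 - <<'E'
from h import *
d=load('wrist0'); im=cv2.imread('pics/wrist0.png')
c=cv2.resize(im[0:270,70:370],None,fx=2.6,fy=2.2,interpolation=cv2.INTER_CUBIC)
cv2.imwrite('pics/w0c.png',c)
for n,u,v in [('b1',150,87),('b2',187,120),('b3',227,119),('b4',260,144),('w',311,106),('deck',200,60),('deck2',280,80),('rimTR',360,47),('edgeL',118,129),('edgeR',314,181),('covtop',192,232),('covtL',82,208),('covtR',302,260)]:
    print(n,px(d,u,v).round(4))
d=load('side0')
for n,u,v in [('b',255,204),('b',266,213),('b',284,216),('b',296,229),('w',230,209),('covL',254,159),('covR',330,191)]:
    print(n,px(d,u,v).round(4))
E
```

```text
b1 [0.4699 0.0863 0.0568]
b2 [0.5034 0.0555 0.0559]
b3 [0.5429 0.0564 0.0556]
b4 [0.5755 0.032  0.0561]
w [0.6251 0.0688 0.0562]
deck [0.5166 0.1123 0.0426]
deck2 [0.5954 0.0939 0.042 ]
rimTR [0.6697 0.1226 0.0515]
edgeL [0.4294 0.046  0.0449]
edgeR [ 0.6341 -0.0093  0.0422]
covtop [ 0.5143 -0.0405  0.1111]
covtL [ 0.4186 -0.0181  0.1108]
covtR [ 0.6141 -0.068   0.1112]
b [0.5751 0.0385 0.0542]
b [0.5406 0.0668 0.0588]
b [0.502  0.0595 0.0551]
b [0.4661 0.0957 0.0575]
w [0.6208 0.0755 0.0557]
covL [ 0.6138 -0.0691  0.1011]
covR [ 0.4198 -0.0184  0.0881]
```

View pics/w0c.png

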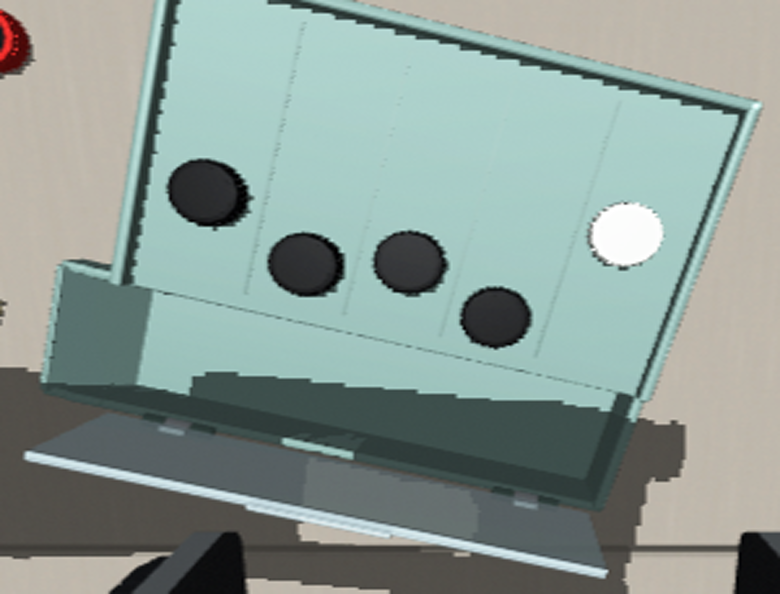

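```bash
python3 - <<'E'
from h import *
d=load('wrist0')
P=lambda x,y,h: ray(d,70+x/2.6,y/2.2,h)
# correspondences tray->world
obs=[((110,100),P(761,104,.051)),((-105,-37),P(132,286,.042)),((105,-37),P(637,398,.042)) ,((105,95),P(742,114,.051)),((-110,-37),P(112,283,.051)),((105,-100),P(600,508,.042))]
A=np.array([o[0] for o in obs])/1000.;B=np.array([o[1][:2] for o in obs])
ca,cb=A.mean(0),B.mean(0);a,b=A-ca,B-cb
th=np.arctan2((a[:,0]*b[:,1]-a[:,1]*b[:,0]).sum(),(a*b).sum())
Rm=np.array([[np.cos(th),-np.sin(th)],[np.sin(th),np.cos(th)]]);t=cb-Rm@ca
print(np.degrees(th),t); print(((A@Rm.T+t-B)*1000).round(1))
D=lambda x,y,h:(Rm.T@(P(x,y,h)[:2]-t)*1000).round(1)
for n,x,y in [('b1',206,191),('b2',304,264),('b3',409,262),('b4',495,317),('w',626,235)]: print(n,D(x,y,.055))
s=load('side0')
for u,v in [(296,229),(284,216),(266,213),(255,204),(230,209)]:print('side',(Rm.T@(ray(s,u,v,.055)[:2]-t)*1000).round(1))
for u,v in [(82,208),(302,260),(192,232),(190,230)]:
    p=px(d,u,v);print('cov',(Rm.T@(p[:2]-t)*1000).round(1),p[2])
# side check: project tray corners
for x,y,z in [(105,-37,42),(-105,-37,42),(110,100,51),(-110,100,51)]:
    print(proj(s,np.r_[Rm@np.array([x,y])/1000+t,z/1000]).round(1))
np.savez('tray.npz',th=th,t=t)
E
python3 -c "
import cv2;i=cv2.imread('pics/side0.png');cv2.imwrite('pics/s0c.png',cv2.resize(i[145:280,190:350],None,fx=4.5,fy=4.4,interpolation=2))"
```

```text
-14.354918279202245 [0.54233912 0.05389057]
[[ 1.3  1.1]
 [ 0.6 -0.7]
 [-0.4  1.3]
 [ 1.8  1.5]
 [-0.5 -1.4]
 [-2.7 -1.7]]
b1 [-79.5  13.4]
b2 [-38.4  -8.2]
b3 [0.1 2.6]
b4 [ 38.  -13.1]
w [76.7 34.3]
side [-82.9  18.9]
side [-40.5  -4.7]
side [-2.4  7.9]
side [35.  -5.9]
side [71.2 39.6]
cov [-102.  -100.4] 0.11079546932056594
cov [  99.8 -100.3] 0.11122454685577299
cov [ -3.7 -98.4] 0.11109733252486786
cov [ -6.1 -98.1] 0.10853251856844381
[237.1 191.7]
[316.9 223.1]
[199.2 218.8]
[288.1 258.2]
```

View pics/s0c.png

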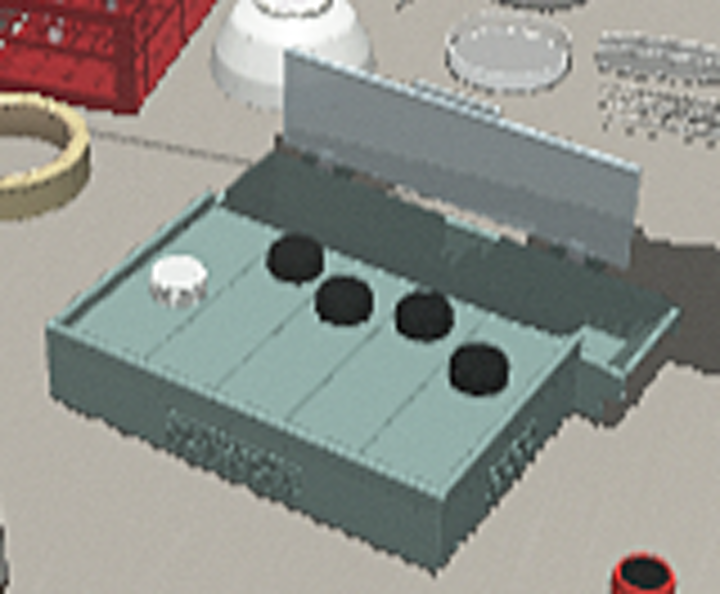

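```bash
cat >> h.py <<'E'
T=np.load('tray.npz'); th=float(T['th']); tt=T['t']
def tw(x,y,z): 
    c,s=np.cos(th),np.sin(th); return [c*x/1e3-s*y/1e3+tt[0], s*x/1e3+c*y/1e3+tt[1], z/1e3]
def w2t(p):
    c,s=np.cos(th),np.sin(th); e=np.array(p[:2])-tt; return np.r_[c*e[0]+s*e[1],-s*e[0]+c*e[1],p[2]]*1e3
_q=(R.from_euler('z',th)*R.from_quat([.70710678,.70710678,0,0])).as_quat()
Q=[_q[3],_q[0],_q[1],_q[2]]
E
python3 - <<'E'
from h import *
ctrl.movep(tw(-79.5,46,110),Q)
set_gripper(0.0)
ctrl.move_straight(tw(-79.5,46,85))
s=status.get_state();print(s['t'],w2t(s['position']),s['gripper_width'],s['contact_force'],s['qpos'])
d=snap('side','s1');snap('scene','sc1')
u=proj(d,np.array(tw(-79.5,46,60)));print(u)
im=cv2.imread('pics/s1.png');u=u.astype(int)
cv2.imwrite('pics/s1c.png',cv2.resize(im[u[1]-90:u[1]+60,u[0]-100:u[0]+80],None,fx=4,fy=4,interpolation=2))
d=load('sc1')
im=cv2.imread('pics/sc1.png');u=proj(d,np.array(tw(-79.5,46,60))).astype(int)
cv2.imwrite('pics/sc1c.png',cv2.resize(im[u[1]-80:u[1]+60,u[0]-70:u[0]+110],None,fx=4,fy=4,interpolation=2))
E
```

```text
2.0917 [-80.60537439  45.65449608  84.09154272] -0.0002780069109444314 [-0.85501982  0.42708644 -0.21972265] [ 6.66026814e-02  2.50946253e-01  1.88859398e+00 -3.52919465e-05
  1.00508651e+00  3.17068638e-01]
[288.33000684 233.75033656]
```

View pics/s1c.png

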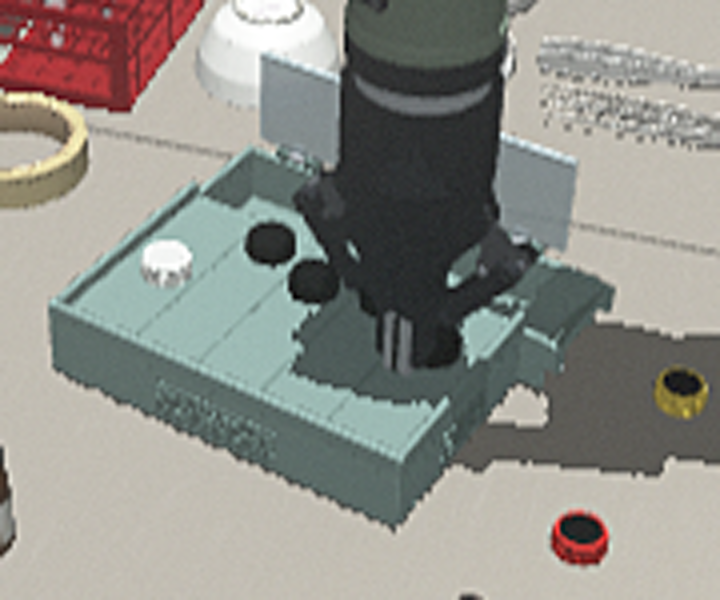

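View pics/sc1c.png

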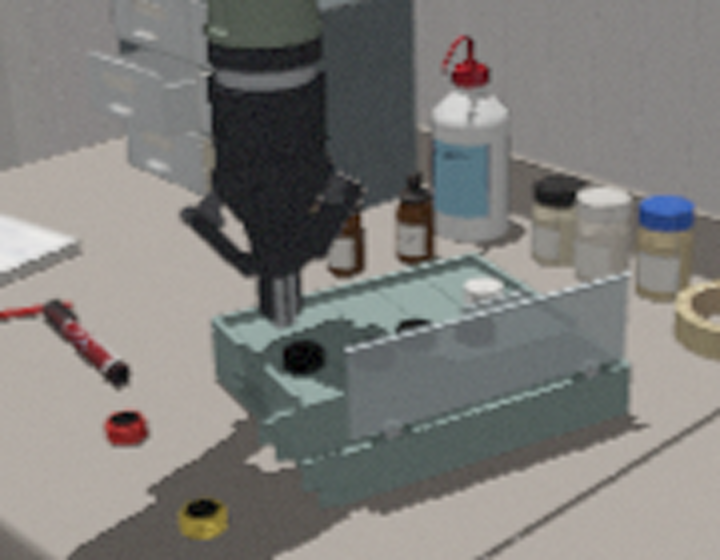

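```bash
python3 - <<'E'
from h import *
d=load('s1')
for y in (46,57):
  for z in (60,47): print(y,z,proj(d,np.array(tw(-80.6,y,z))))
for v in range(222,244,2): print(v,[w2t(px(d,u,v)).round(0).tolist() for u in (283,287,290)])
d=load('sc1')
for y in (46,35):
  for z in (60,47): print('sc',y,z,proj(d,np.array(tw(-80.6,y,z))))
u=proj(d,np.array(tw(-79.5,46,60))).astype(int); print(u-[70,80])
E
```

```text
46 60 [288.79811002 233.94548093]
46 47 [288.46825173 238.69518964]
57 60 [286.14119914 236.93900234]
57 47 [285.83005645 241.70195188]
222 [[-68.0, 51.0, 89.0], [-79.0, 54.0, 97.0], [-87.0, 57.0, 103.0]]
224 [[-68.0, 50.0, 84.0], [-80.0, 55.0, 93.0], [-85.0, 52.0, 93.0]]
226 [[-68.0, 49.0, 77.0], [-80.0, 55.0, 88.0], [-86.0, 53.0, 89.0]]
228 [[-68.0, 48.0, 72.0], [-81.0, 58.0, 85.0], [-85.0, 52.0, 83.0]]
230 [[-69.0, 50.0, 68.0], [-81.0, 56.0, 78.0], [-85.0, 51.0, 76.0]]
232 [[-59.0, 31.0, 44.0], [-81.0, 56.0, 73.0], [-85.0, 49.0, 70.0]]
234 [[-61.0, 33.0, 41.0], [-80.0, 54.0, 65.0], [-85.0, 50.0, 65.0]]
236 [[-66.0, 43.0, 45.0], [-73.0, 39.0, 45.0], [-77.0, 33.0, 43.0]]
238 [[-68.0, 46.0, 42.0], [-75.0, 42.0, 43.0], [-80.0, 37.0, 42.0]]
240 [[-71.0, 52.0, 43.0], [-78.0, 46.0, 42.0], [-83.0, 43.0, 42.0]]
242 [[-74.0, 57.0, 43.0], [-81.0, 51.0, 42.0], [-86.0, 49.0, 43.0]]
sc 46 60 [219.82748275 191.62191268]
sc 46 47 [220.09811291 195.88632988]
sc 35 60 [221.60207224 193.11436441]
sc 35 47 [221.86522003 197.40642661]
[150 111]
```

```bash
cat >> h.py <<'E'
def sweep(x,y0,yend=-31):
    ctrl.move_straight(tw(x+1,y0,97),max_speed=.25)
    ctrl.move_straight(tw(x+1,y0,73),max_speed=.12)
    ctrl.move_straight(tw(x+1,yend,73),max_speed=.1)
    s=status.get_state();print(s['t'],w2t(s['position']).round(1),s['contact_force'].round(2))
    ctrl.move_straight(tw(x+1,yend+6,100),max_speed=.2)
E
python3 - <<'E'
from h import *
sweep(-79.5,46)
snap('side','s2');d=snap('wrist','w2')
E
```

```text
3.7083 [-78.3 -30.8  73.2] [ 0.07  0.53 -0.01]
```

View pics/s2.png

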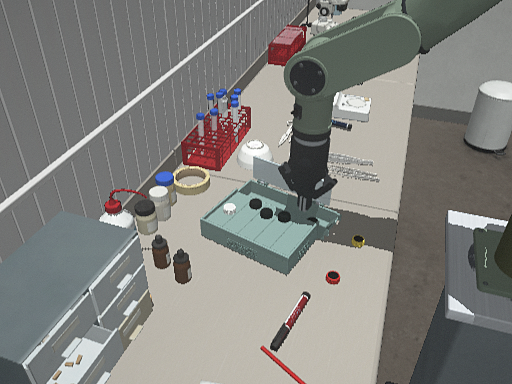

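View pics/w2.png

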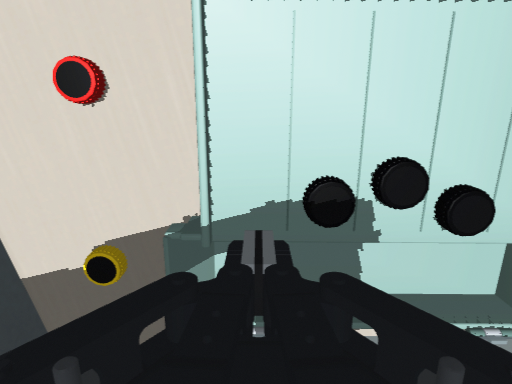

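```bash
python3 - <<'E'
from h import *
sweep(-38.4,26)
sweep(0,36)
sweep(37.5,21)
ctrl.move_straight(tw(0,20,190),max_speed=.25)
d=snap('wrist','w3');snap('side','s3'); print(status.get_state()['t'])
E
```

```text
5.575 [-37.2 -31.   73.3] [-0.67  0.85  0.22]
7.475 [  1.1 -30.9  73.2] [ 0.34 -0.59  0.4 ]
9.175 [ 38.7 -31.1  73.3] [-0.21  0.27  1.14]
10.15
```

View pics/w3.png

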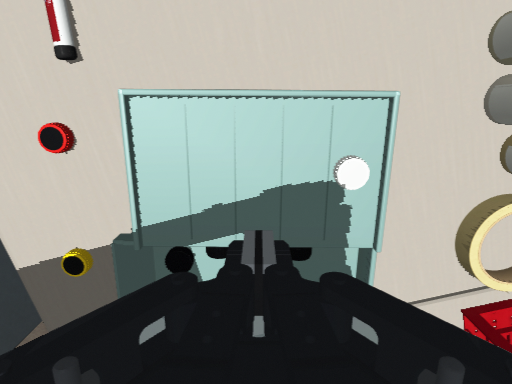

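View pics/s3.png

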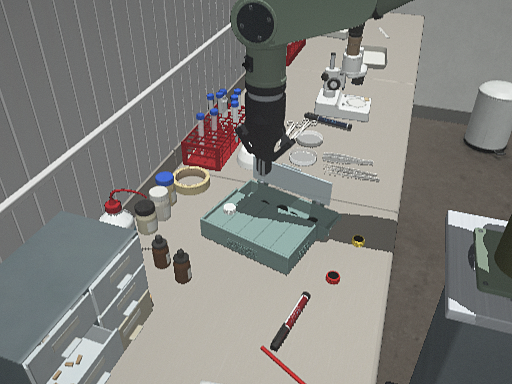

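```bash
python3 - <<'E'
from h import *
ctrl.move_straight(tw(0,-120,220),max_speed=.25)
d=snap('wrist','w4'); print(status.get_state()['t'])
for u in range(150,330,12): print(u)if 0 else 0
E
```

```text
10.925
```

View pics/w4.png

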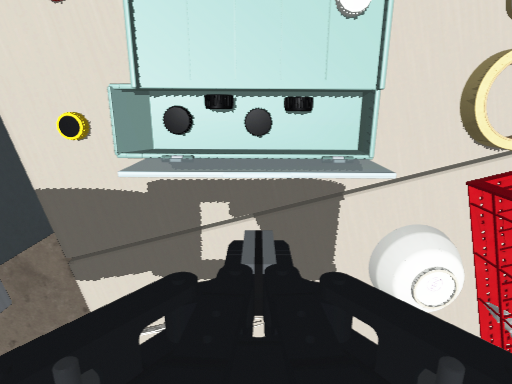

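```bash
python3 - <<'E'
from h import *
d=load('w4')
for u,v in [(178,120),(220,97),(220,104),(258,122),(298,100),(298,108),(256,175),(125,175),(390,175),(220,75)]: print(u,v,w2t(px(d,u,v)).round(1))
im=cv2.imread('pics/w4.png');cv2.imwrite('pics/w4c.png',cv2.resize(im[70:190,100:400],None,fx=2.6,fy=2.6,interpolation=2))
E
```

```text
178 120 [-79.8 -64.3  21.4]
220 97 [-36.3 -43.2  34.8]
220 104 [-36.7 -49.4  32.8]
258 122 [ -1.2 -66.3  21.1]
298 100 [ 36.  -45.8  33.2]
298 108 [ 36.1 -53.   34.1]
256 175 [ -2.6 -99.3 117.6]
125 175 [ -98.8 -100.5  112. ]
390 175 [  95.5 -100.4  112.4]
220 75 [-34.7 -24.9  43.1]
```

View pics/w4c.png

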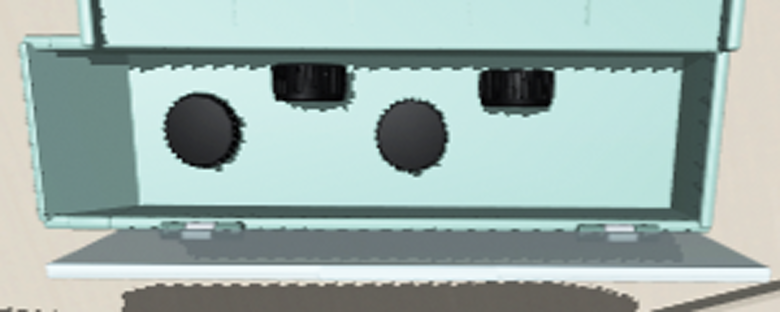

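```bash
python3 - <<'E'
from h import *
ctrl.move_straight(tw(0,-130,125),max_speed=.2)
r=52
for ph in [90,78,66,54,42,30,20,10,3]:
    p=np.radians(ph);off=2.0
    y=-99.5+r*np.cos(p)-off*np.sin(p); z=43.5+r*np.sin(p)+off*np.cos(p)
    ctrl.move_straight(tw(0,y-11,z+25.5),max_speed=.1)
    s=status.get_state();print(ph,round(s['t'],2),w2t(s['position']).round(1),s['contact_force'].round(1))
snap('side','s5');snap('scene','sc5')
E
```

```text
90 11.88 [   0.8 -111.9  122.2] [-0.3  0.3  0.2]
78 12.14 [   0.2 -101.6  120.7] [0.8 0.1 0.2]
66 12.4 [ -0.2 -91.1 117.1] [-0.7  0.7 -0.9]
54 12.66 [ -0.4 -81.4 111.8] [-0.1 -0.2  0.4]
42 12.92 [ -0.6 -72.8 104.6] [-0.5 -0.2 -0.1]
30 13.18 [ -0.7 -66.2  95.9] [-0.4 -0.1 -0.2]
20 13.43 [ -0.7 -62.2  87.9] [ 0.2 -0.8 -0.7]
10 13.68 [ -0.6 -59.6  79.3] [ 0.2 -0.3  0.2]
3 13.93 [ -0.4 -58.7  73.3] [ 0.3 -0.  -0.8]
```

View pics/s5.png

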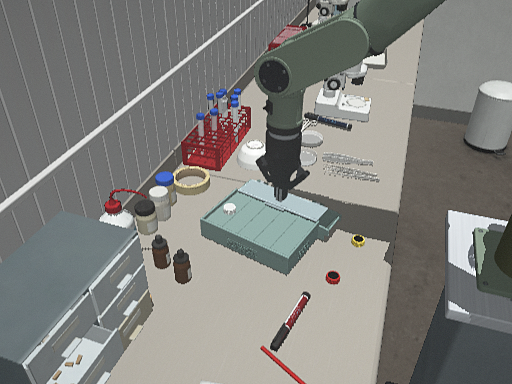

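```bash
python3 - <<'E'
from h import *
for z in [72,71,70,69,68,67,66,65,64]:
    ctrl.move_straight(tw(0,-50,z),max_speed=.03); ctrl.dwell(.1)
    s=status.get_state();print(z,w2t(s['position']).round(1),s['contact_force'].round(1))
    if s['contact_force'][2]>8: break
ctrl.move_straight(tw(0,-50,130),max_speed=.15)
ctrl.move_straight(tw(0,-130,220),max_speed=.25)
d=snap('wrist','w6');snap('side','s6');print(status.get_state()['t'])
E
```

```text
72 [ -0.  -49.9  72. ] [-0.5 -0.   0.5]
71 [ -0.  -50.1  71. ] [ 1.1  0.5 -0.3]
70 [  0.2 -50.   70.1] [-0.6  0.5  0.7]
69 [  0.2 -50.   70. ] [-1.3 -0.   6.3]
68 [  0.3 -50.   69.9] [-4.4 -0.5 12.7]
17.2667
```

View pics/w6.png

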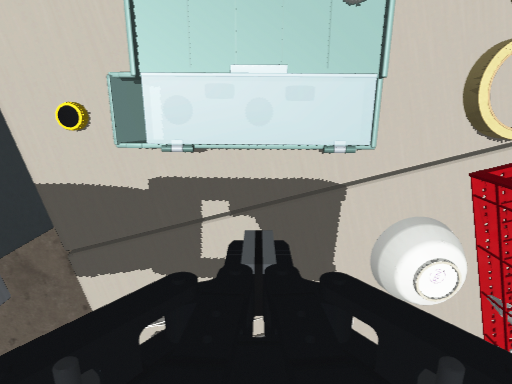

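View pics/s6.png

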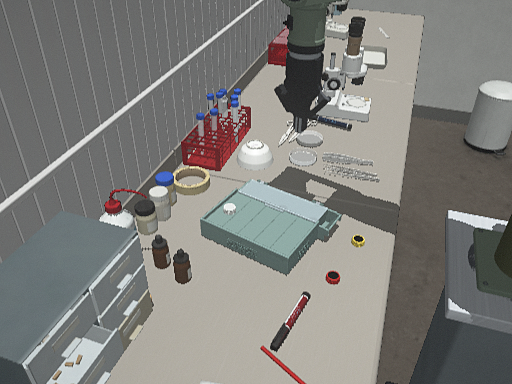

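```bash
python3 - <<'E'
from h import *
d=load('w6')
for u,v in [(160,85),(360,85),(258,80),(160,138),(360,138),(258,69),(220,60)]: print(u,v,w2t(px(d,u,v)).round(1))
ctrl.close_job()
E
```

```text
160 85 [-88.  -43.4  46.5]
360 85 [ 87.8 -43.3  45.3]
258 80 [ -2.  -39.2  46.4]
160 138 [-91.9 -89.4  46.3]
360 138 [ 91.6 -89.4  45.5]
258 69 [ -2.  -30.3  47.3]
220 60 [-35.1 -22.5  43.1]
the job is handed in; nothing more can be done
```

I swept all four black caps into the trough with the closed fingertips, one push each. I then pushed the cover shut with the fingertips and handed the job in, about 17 s into the 51 s limit.

- **Caps:** before I closed the cover, the wrist picture showed all four in the trough. Two lie flat and two stand on edge against the deck wall, with tops at about 35 mm, below the cover. They also show through the shut cover.
- **White cap:** it is still in its place on the deck and was not touched.
- **Cover:** it stopped firmly when I pressed it with about 13 N. Its top measures 45–47 mm at both the free edge and the hinge side, so it lies flat, as a shut cover should (about 45 mm).
- **Other things:** I touched nothing else. The bowl, tape, bottle, marker and the red and yellow caps look unmoved in the last side view.
- **Disagreement:** the two cameras placed the caps up to about 8 mm apart. I used the wrist camera's figures, and the pushes worked with them.

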